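Stack two ink cartons on the sloping stock rack

TASK

Put both ink cartons away on the white sloping rack: lay the large red-labelled one flat on the deck and push it back until its long rear side sits flush against the blue backstop, then lay the small yellow one flat on top of it and push that back flush against the backstop too, so that both lean on it. Neither carton's ends may hang over what it lies on. Work by feel: set the cartons down rather than dropping them, don't shove the rack, which stands loose on the bench, and leave the tin, the tape and the roller where they are.

Things in the scene. Friction and masses are not known exactly. Their poses are not given: they have to be found in the camera images.
- rack: White sheet-steel rack standing loose on the bench, 1.9 kg: it shifts if pushed with over about 10 N. Open deck 200 by 175 mm, sloping 20 degrees down to the rear. On it a blue upright backstop, clamped firmly in slots: its setting varies and is NOT measured, find it by touch. Origin: on the bench under the frame's middle. x level, to the rear (frame -90 to 86 mm); y along the width.
- rack_deck (a point): Mid-width of the deck surface's rear end, 34 mm above the bench. x points down the slope, z square up from the deck, y along the width. Deck: z = 0, x -175 to 0 mm (front edge 94 mm above the bench), y -100 to 100 mm. Backstop: flat plate square to x, y -95 to 95 mm, z 0 to 80 mm, its front face anywhere from x = -30 to -65 mm. Friction holds a carton on the slope; under 3 N slides it.
- carton_large: Closed brown cardboard carton with a red label, 66 mm (x) by 170 mm (y) by 48 mm high (z), about 0.45 kg (0.34 to 0.59). It starts flat on the bench. Origin: centre of its underside; z points up out of the labelled top.
- carton_small: Closed yellow carton with a green label, 66 mm (x) by 140 mm (y) by 42 mm high (z), about 0.3 kg (0.22 to 0.39). It starts flat on the bench. Origin: centre of its underside; z points up out of the labelled top.
- ink_tin: Bystander: closed steel ink tin with a blue band, 73 mm across, 54 mm high. Origin: centre of its underside.
- tape_roll: Bystander: roll of blue tape lying flat, 96 mm across, 24 mm high. Origin: centre of its underside.
- brayer: Bystander: ink roller lying on the bench, black rubber roller 32 mm thick and 70 mm long with a wooden handle to its -x side, 150 mm long overall, 32 mm high. Origin: on the bench under the middle of the rubber roller.
Mind the look-alikes: they are no part of the job. What is shaped like the carton_large but purple is not meant.

How it is judged:
At the end, for the whole second after the job is handed in: Large carton label up on the deck, small one label up on it, both at rest and within 2 degrees of parallel to the backstop; the small one bears on the backstop and their long rear sides are in line within 3 mm; no end hangs over the deck's sides or the large one's ends (15 mm of centred) (y of carton_large in the frame of rack_deck between -0.015 and 0.015 m and z of carton_large in the frame of rack_deck between -0.004 and 0.004 m and z of carton_small in the frame of rack_deck between 0.044 and 0.052 m and x of carton_small in the frame of carton_large between -0.003 and 0.003 m and y of carton_small in the frame of carton_large between -0.015 and 0.015 m and angle between the x axis of each of carton_large, carton_small and the x axis of rack_deck, either way round below 0.035 rad and angle between the z axis of each of carton_large, carton_small and the z axis of rack_deck, either way round below 0.035 rad and contact force between carton_small and rack above 0.05 N and linear speed of each of carton_large, carton_small below 0.01 m/s); the robot touches nothing.
It fails at once if the rack is shoved more than 5 mm (distance of any of rack, rack_deck from where it was at the start of the episode above 0.005 m).
It fails at once if a carton is dropped from more than about 12 mm ((linear speed of carton_large above 0.5 m/s and contact force between carton_large and the fingers below 0.1 N) or (linear speed of carton_small above 0.5 m/s and contact force between carton_small and the fingers below 0.1 N)).
It fails at once if the tin, the tape or the roller is moved more than 15 mm (distance of any of ink_tin, tape_roll, brayer from where it was at the start of the episode above 0.015 m).
It also fails if it takes over 70 s, if anything falls off the work surface, if the arm or the gripper's body presses on something with over 40 N, if the wrist force passes 120 N, or if a joint passes its speed limit or range.

ROBOT

A 6-joint arm with a two-finger parallel gripper is mounted at the origin on the work surface. World frame = base frame: x ahead of the robot, y to its left, z up, the work surface at z = 0. Lengths are in m, angles in rad, forces in N, time in s.
With the tool pointing down it reaches from about 0.375 to 0.9 m from the base axis. Payload 3.1 kg.
Tool frame: the origin (TCP) lies where the fingers leave the gripper's body, on its centre line; the fingertips stand 70 mm ahead of it and the grasp point (between the pads) lies 51 mm ahead of it; z points along the fingers, y is the line along which they close (so a half turn about z gives the same grasp; the last joint's range is limited). The gripper opens to 87 mm and grips with 3 to 60 N. Pads are 19 mm wide; open, the fingers measure 117 mm over their backs; the gripper's body (75 mm by 190 mm) begins 51 mm behind the grasp point.
Start: joints at [0.961, 0.527, 1.433, -0, 1.181, -0.178], TCP at [0.262, 0.568, 0.292] pointing down, gripper open.
Joint ranges: [-3.08, 3.08], [-0.75, 2.2], [0.22, 2.44], [-1.43, 4.57], [0, 2.65], [-2.85, 2.85]. Speed limits (rad/s): [2.79, 2.79, 3.14, 3.14, 3.14, 3.14].

INTERFACE

Orientations are given as a unit quaternion [x, y, z, w].
In Python, from rig import robot gives the robot as it stands.
- The arm moves only by the tool send_rows, never from a script. Its argument "deltas" is text: rows parted by semicolons, each of 7 numbers parted by spaces: the shift along the tool's x, y, z in mm, then the turn, a rotation vector about the tool's x, y, z in degrees, then the opening, from 0 (shut) to 1 (fully open). A call has 1 to 10 rows; each row shifts and turns the commanded pose from where the row before left it, along the tool's axes as they then stand; what a row does not reach is not made up. A row lasts 1/8 s, in which the tool goes at most 62.5 mm and 10.7 degrees, less where a joint would pass 70% of its speed; a pose out of reach is approached as far as the arm can. A call is refused whole if a number of a shift passes 62.5 or a number of a turn 10.7, either way. A call with a gripper value outside its range is refused whole. The fingers move at their own pace and stop on an object; "newtons" is the grip in N (left out, the last holds). Time passes only in rows, so rows that do not move let the fingers close. It gives the time, the measured TCP pose, the force, the opening and the grip force at its end, in the units of the state.
- robot.get_obs(): the state, without advancing time (a new reading comes with each control period).
- robot.camera(name): name is "scene" or "top" or "wrist"; returns a dict with "image" (400x640x3 uint8, red, green, blue), "depth" (400x640 float32, m along the optical axis (not along the pixel's ray), 0 where there is no reading), "fovy" (degrees; the focal length in pixels is half the picture's height over the tangent of half this angle, whatever the lens; pixels are square), "cx", "cy" (the principal point, pixels), "k1" (the pictures are not rectified: a ray, as slopes to the right and down, at radius r is drawn at 1 + k1 r^2 times it, then the intrinsics apply), "rvec" (rotation vector, rad) and "tvec" (3), from world to camera coordinates, as OpenCV has them. Camera axes: x right, y down, z forward; pixel columns grow to the right and rows downward; lengths in m; the calibration is good to about 2 mm. A picture is of the moment at which its call begins.
- robot.hand_in(): hands the job in; it is judged then, once.
Trained networks look in the newest picture that a camera, given by its name, has taken for a name from the list of things; names that differ only in an ending like _2 or _b are one class to them, and where a whole thing is asked for, a point or a joint stands for the part that bears it (a point fixed in the world has none). Each returns a list of dicts, best first, with "p" (0 to 1); they miss things now and then, are a little off and sometimes report something else, mostly with a low value. They report only what shows in the picture. A call takes as long as a camera call. They do not tell look-alikes from the thing itself.
- robot.find_in(camera, thing): "box" ([left, top, right, bottom] in pixels, round what is visible of it).
- robot.cut_out(camera, thing): "region" (400x640 bool, what is visible of it) and "box" ([left, top, right, bottom] in pixels, round what is visible of it).
The state is a dict: "time": time; "q": joint angles; "joint_velocities": joint speeds; "joint_torque": joint torques, N m; "position": TCP position; "tool_rot": TCP orientation; "ft_force": force on the tool from outside, world axes, zero at the start; "moment": the same for the moment, N m; "grip_width": finger opening in m; "grip_force": force on a finger pad.
Only numpy, scipy, OpenCV 4.12 (cv2) and the standard library are available. Lean on these libraries where they do the work, as an engineer would, in place of code of your own. Each camera call takes 0.05 s, during which the arm holds its last target. There are 200 camera calls.

## Working session

There is one attempt and no reset: what is moved stays moved. The work goes in short steps, Python scripts to look and compute and a tool call to move; the robot and the scene stay as the last step left them, time stands still between calls to the robot, and variables do not carry over. Pictures are saved under pics/ and viewed, at most 10 in all, crops included, and the job is handed in when it is done.

Besides the shell and the picture viewer there is one more tool, called as name(argument=value, ...), one argument or row to a line, values as JSON. send_rows: Moves the arm, as the interface text tells. Its arguments: {"type":"object","properties":{"deltas":{"type":"string"},"newtons":{"type":"number"}},"required":["deltas"]}

```bash
ls; mkdir -p pics; cat > h.py <<'E'
import numpy as np, cv2
from rig import robot
from scipy.spatial.transform import Rotation as R
def cloud(c):
    f=200/np.tan(np.radians(c["fovy"])/2); K=np.array([[f,0,c["cx"]],[0,f,c["cy"]],[0,0,1.]])
    v,u=np.mgrid[0:400,0:640]
    p=cv2.undistortPoints(np.stack([u,v],-1).reshape(-1,1,2).astype(float),K,np.array([c["k1"],0,0,0.]),).reshape(400,640,2)
    d=c["depth"]; X=np.dstack([p*d[...,None],d])
    Rm=cv2.Rodrigues(np.array(c["rvec"],float))[0]
    W=(X-np.array(c["tvec"]).ravel())@Rm
    W[d<=0]=np.nan
    return W
def save(n,im): cv2.imwrite(f"pics/{n}.png",im[...,::-1])
E
python3 - <<'E'
from h import *
o=robot.get_obs(); print({k:np.round(v,3) for k,v in o.items()})
ims=[]
for n in("scene","top"):
    c=robot.camera(n); ims.append(c["image"]); W=cloud(c)
    np.save(n+".npy",W); 
    print(n, c["fovy"], np.round(c["k1"],3))
    for t in("carton_large","carton_small","rack","ink_tin","tape_roll","brayer"):
        for r in robot.cut_out(n,t)[:3]:
            P=W[r["region"]]; P=P[~np.isnan(P[:,0])]
            print(t,round(r["p"],2),np.round(r["box"]),len(P),np.round(np.median(P,0),3) if len(P) else 0,np.round(np.percentile(P,[2,98],0),3).tolist() if len(P) else 0)
    save(n,c["image"])
save("both",cv2.resize(np.vstack(ims),(480,600)))
E
```

```text
pics
{'time': np.float64(0.0), 'q': array([ 0.961,  0.528,  1.434, -0.   ,  1.181, -0.178]), 'joint_velocities': array([ 0.001,  0.   , -0.   , -0.   ,  0.   , -0.001]), 'joint_torque': array([-1.0000e-03, -4.4004e+01, -1.7660e+01,  6.3000e-02,  5.8000e-02,
       -0.0000e+00]), 'position': array([0.261, 0.567, 0.291]), 'tool_rot': array([ 0.214,  0.977, -0.001, -0.   ]), 'ft_force': array([1.541, 0.982, 0.289]), 'moment': array([-0.017, -0.054, -0.019]), 'grip_force': np.float64(0.0), 'grip_width': np.float64(0.087)}
scene 46.683084738656646 0.037
carton_large 0.83 [193. 150. 260. 200.] 1982 [ 0.567 -0.3    0.046] [[0.466, -0.351, 0.003], [0.63, -0.282, 0.05]]
carton_large 0.74 [295. 136. 361. 168.] 1762 [ 0.339 -0.136  0.042] [[0.259, -0.215, 0.003], [0.402, -0.069, 0.051]]
carton_large 0.7 [225. 108. 284. 144.] 1412 [ 0.294 -0.4    0.04 ] [[0.21, -0.476, 0.001], [0.357, -0.334, 0.051]]
carton_small 0.65 [276. 176. 343. 222.] 1827 [ 0.54  -0.079  0.041] [[0.46, -0.136, 0.003], [0.595, -0.038, 0.045]]
rack 0.82 [358. 173. 474. 287.] 7650 [0.574 0.175 0.06 ] [[0.444, 0.086, 0.006], [
[... 689 characters left out ...]
3, -0.208, 0.044], [0.391, -0.08, 0.053]]
carton_small 0.92 [295. 167. 343. 228.] 1559 [ 0.52  -0.09   0.043] [[0.454, -0.134, 0.03], [0.588, -0.048, 0.047]]
rack 0.3 [166. 140. 255. 236.] 6141 [0.535 0.172 0.078] [[0.438, 0.079, 0.016], [0.634, 0.247, 0.125]]
ink_tin 0.56 [345. 100. 375. 129.] 734 [ 0.73  -0.197  0.053] [[0.703, -0.231, 0.013], [0.767, -0.165, 0.059]]
tape_roll 0.84 [250.  89. 290. 129.] 636 [0.756 0.031 0.022] [[0.71, -0.019, -0.001], [0.807, 0.073, 0.028]]
brayer 0.69 [446. 166. 504. 214.] 883 [ 0.542 -0.473  0.023] [[0.49, -0.548, 0.001], [0.599, -0.421, 0.035]]
brayer 0.38 [292. 168. 343. 227.] 1635 [ 0.518 -0.09   0.043] [[0.452, -0.136, 0.003], [0.588, -0.046, 0.047]]
```

View pics/both.png

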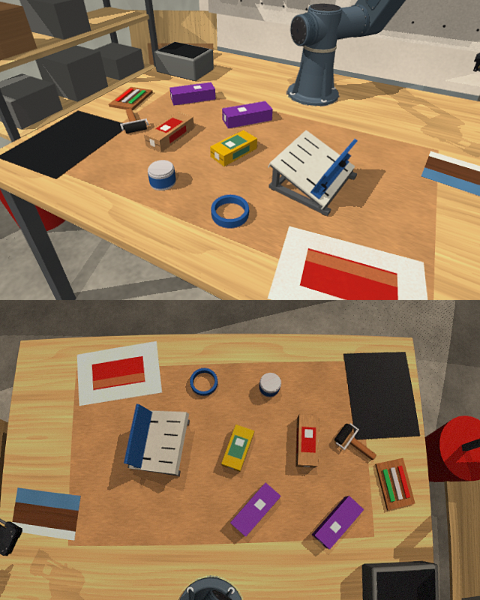

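```bash
python3 - <<'E'
from h import *
for n,pts in(("scene",((0.567,-.3,.05),(.339,-.136,.05),(.294,-.4,.05),(.54,-.08,.045))),("top",((.54,-.31,.05),(.32,-.144,.05),(.277,-.406,.05),(.52,-.09,.045)))):
    W=np.load(n+".npy"); im=cv2.imread(f"pics/{n}.png")[...,::-1]
    for p in pts:
        m=(np.hypot(W[...,0]-p[0],W[...,1]-p[1])<.11)&(abs(W[...,2]-p[2])<.008)
        mm=m.astype(np.uint8); k,l,s,_=cv2.connectedComponentsWithStats(mm); i=1+np.argmax(s[1:,4]); q=W[l==i]
        r=cv2.minAreaRect((q[:,:2]*1000).astype(np.float32)); 
        print(n,p,np.round(r[0],1),np.round(r[1],1),round(r[2],1),"z",np.round(np.median(q[:,2]),4),"med col",np.median(im[l==i],0), "reddest",np.percentile(im[l==i],95,0))
    # rack deck: plane fit, white, backstop blue
    m=(W[...,0]>.42)&(W[...,0]<.66)&(W[...,1]>.05)&(W[...,1]<.29)&(W[...,2]>.01)
    I=im.astype(int); blue=m&(I[...,2]>I[...,0]+40); wh=m&~blue
    q=W[wh]; rng=np.random.default_rng(0); best=None
    for _ in range(500):
        a=q[rng.choice(len(q),3,False)]; nn=np.cross(a[1]-a[0],a[2]-a[0]); 
        if np.linalg.norm(nn)<1e-5: continue
        nn/=np.linalg.norm(nn)
        if abs(nn[2])<.8: continue
        c=np.sum(abs((q-a[0])@nn)<.002)
        if best is None or c>best[0]: best=(c,nn,a[0])
    inl=q[abs((q-best[2])@best[1])<.003]; c0=inl.mean(0); nn=np.linalg.svd(inl-c0,full_matrices=False)[2][2]; nn*=np.sign(nn[2])
    hx=nn[:2]/np.linalg.norm(nn[:2]); 
    print("deck n",nn.round(4),"tilt",np.degrees(np.arccos(nn[2])).round(2),"yaw",np.degrees(np.arctan2(hx[1],hx[0])).round(2),"c",c0.round(4),len(inl))
    x=np.r_[hx*nn[2],-np.hypot(*nn[:2])]; y=np.cross(nn,x); F=np.c_[x,y,nn]
    d=(inl-c0)@F; print(" deck ext",np.percentile(d,[.5,99.5],0).round(4).tolist()); 
    r=cv2.minAreaRect((d[:,:2]*1000).astype(np.float32)); print("  rect",r)
    b=W[blue]; db=(b-c0)@F; print(" blue",len(b),np.percentile(db,[1,10,50,90,99],0).round(4).tolist())
    cs=[c0+F@[sx,0,0] for sx in(-.08,.08)]; print(" height",np.round(cs,3).tolist())
E
```

```text
scene (0.567, -0.3, 0.05) [ 545. -320.] [ 73.2 174.2] 86.9 z 0.0484 med col [196.  140.   87.5] reddest [228.   209.   189.35]
scene (0.339, -0.136, 0.05) [ 321.9 -143.5] [ 74.8 171.6] 47.4 z 0.0485 med col [130.  55. 158.] reddest [216.1 202.1 200.2]
scene (0.294, -0.4, 0.05) [ 278.2 -409.3] [ 74.8 169.9] 45.4 z 0.0483 med col [130.  55. 158.] reddest [218.6 178.2 198. ]
scene (0.54, -0.08, 0.045) [522.3 -88.6] [ 68.7 142.8] 69.7 z 0.0425 med col [225. 170.  13.] reddest [241. 214. 192.]
deck n [0.0559 0.3429 0.9377] tilt 20.33 yaw 80.74 c [0.5471 0.1628 0.0663] 4774
 deck ext [[-0.0792, -0.0918, -0.0028], [0.0961, 0.1087, 0.0028]]
  rect ((8.210922241210938, 9.421035766601562), (177.37094116210938, 205.7056427001953), 0.5691035985946655)
 blue 999 [[0.0467, -0.086, 0.0019], [0.0501, -0.0801, 0.0044], [0.0579, -0.0155, 0.017], [0.0715, 0.0753, 0.0809], [0.0746, 0.0978, 0.0826]]
 height [[0.535, 0.089, 0.094], [0.559, 0.237, 0.039]]
top (0.54, -0.31, 0.05) [ 544.1 -319.8] [ 68.5 169.3] 86.5 z 0.0489 med col [171. 116.  69.] reddest [188.  185.2 170. ]
top (0.32, -0.144, 0.05) [ 321.1 -144. ] [ 66.8 169.9] 48.5 z 0.0488 med col [118.  52. 134.] reddest [186. 187. 173.]
top (0.277, -0.406, 0.05) [ 277.  -410.8] [ 68.2 172.4] 46.9 z 0.0488 med col [116.  50. 132.] reddest [185. 186. 172.]
top (0.52, -0.09, 0.045) [521.9 -90.5] [ 66.1 140.4] 70.4 z 0.0428 med col [187. 144.  23.] reddest [197.   181.05 168.05]
deck n [0.056  0.3381 0.9394] tilt 20.04 yaw 80.59 c [0.532  0.149  0.0727] 3368
 deck ext [[-0.0642, -0.1018, -0.003], [0.0971, 0.096, 0.0029]]
  rect ((23.362281799316406, -2.973846435546875), (200.90203857421875, 179.1358642578125), 89.95934295654297)
 blue 1790 [[0.0607, -0.0946, 0.0044], [0.0622, -0.0767, 0.0136], [0.064, 0.0002, 0.0488], [0.0669, 0.0744, 0.0793], [0.0729, 0.0905, 0.0824]]
 height [[0.52, 0.075, 0.1], [0.544, 0.223, 0.045]]
```

The scene shows the red-labelled carton (combined picture 305,440), the yellow one (237,448), the rack (157,440) and two purple decoys. Both views agree to about 2 mm. Next I plan the approach to the red carton.

```bash
cat >> h.py <<'E'
D0=np.array([.5525,.252,.034]); YAW=80.65; TILT=20.
def rot(yawy,tilt=0,spin=0):
    # tool y along yawy (level), then tilted so that tool y points down by tilt; spin about the tool's z
    a=np.radians(yawy); b=np.radians(tilt)
    y=np.array([np.cos(a)*np.cos(b),np.sin(a)*np.cos(b),-np.sin(b)])
    n=np.array([np.cos(a)*np.sin(b),np.sin(a)*np.sin(b),np.cos(b)])
    M=np.c_[np.cross(y,-n),y,-n]
    return R.from_matrix(M)*R.from_euler("z",spin,degrees=True)
def deckF():
    M=rot(YAW,TILT).as_matrix(); return np.c_[M[:,1],-M[:,0]*-1 if False else np.cross(-M[:,2],M[:,1]),-M[:,2]]
def deckpt(x,y,z): return D0+deckF()@(np.array([x,y,z])/1000)
def go(p,Rt):
    o=robot.get_obs(); Rc=R.from_quat(o["tool_rot"]); p=np.array(p)
    print("shift in current tool axes mm",(Rc.inv().apply(p-o["position"])*1000).round(1),"| in target axes",(Rt.inv().apply(p-o["position"])*1000).round(1),"turn",np.degrees((Rc.inv()*Rt).as_rotvec()).round(2))
def st():
    o=robot.get_obs(); F=deckF(); P=o["position"]; Rc=R.from_quat(o["tool_rot"])
    g=P+Rc.apply([0,0,.051])
    print("t",round(float(o["time"]),2),"tcp",P.round(4),"grasp",g.round(4),"deck-frame grasp mm",(F.T@(g-D0)*1000).round(1),"f deck",(F.T@o["ft_force"]).round(2),"w",round(float(o["grip_width"]),4),"gf",round(float(o["grip_force"]),1),"q6",o["q"].round(2)[[3,4,5]])
E
python3 - <<'E'
from h import *
st(); go([.5445,-.32,.2],rot(86.7)); print(deckF().round(3))
E
```

```text
t 0.7 tcp [0.2615 0.5676 0.2923] grasp [0.2615 0.5676 0.2413] deck-frame grasp mm [177.3 338.4 285.1] f deck [ 0.57 -0.03 -0.78] w 0.0872 gf 0.0 q6 [ 0.    1.18 -0.18]
shift in current tool axes mm [-628.5 -687.8   92.2] | in target axes [-333.6 -869.9   92.3] turn [  0.     0.   -21.44]
[[ 0.153 -0.987  0.056]
 [ 0.927  0.162  0.337]
 [-0.342 -0.     0.94 ]]
```

send_rows(
  deltas="-39 -43 0 0 0 0 1;-39 -43 0 0 0 0 1;-39 -43 0 0 0 0 1;-39 -43 0 0 0 0 1;-39 -43 0 0 0 0 1;-39 -43 0 0 0 0 1;-39 -43 0 0 0 0 1;-39 -43 0 0 0 0 1;-39 -43 0 0 0 0 1;-39 -43 0 0 0 0 1",
  newtons=20,
)

```text
time: 1.95
position: [0.4363, 0.0119, 0.2927]
tool_rot: [0.214, 0.977, 0.0, 0.001]
ft_force: [1.4, -0.1, 0.7]
grip_width: 0.0868
grip_force: 0.0
```

send_rows(
  deltas="-39 -43 0 0 0 0 1;-39 -43 0 0 0 0 1;-39 -43 0 0 0 0 1;-39 -43 0 0 0 0 1;-39 -43 0 0 0 0 1;-39 -43 0 0 0 0 1;0 0 46 0 0 -10.7 1;0 0 46 0 0 -10.7 1;0 0 0 0 0 0 1;0 0 0 0 0 0 1",
)

```text
time: 3.2
position: [0.5411, -0.3188, 0.2016]
tool_rot: [0.03, 1.0, -0.001, 0.001]
ft_force: [0.5, 0.3, 0.4]
grip_width: 0.0867
grip_force: 0.0
```

```bash
python3 - <<'E'
from h import *
c=robot.camera("wrist"); W=cloud(c); save("w1",c["image"]); 
m=(np.hypot(W[...,0]-.5445,W[...,1]+.32)<.11)&(abs(W[...,2]-.049)<.006)
k,l,s,_=cv2.connectedComponentsWithStats(m.astype(np.uint8)); q=W[l==1+np.argmax(s[1:,4])]
r=cv2.minAreaRect((q[:,:2]*1000).astype(np.float32)); print(r,np.median(q[:,2]), np.nanmin(W,(0,1)),np.nanmax(W,(0,1)))
st(); go([.5445,-.32,.089],rot(86.7))
E
```

```text
((531.8199462890625, -317.7808837890625), (66.10982513427734, 147.60845947265625), 86.3682861328125) 0.047501565898116466 [ 0.3697749  -0.63500634 -0.00350993] [ 0.72505575 -0.00888949  0.24630645]
t 3.25 tcp [ 0.5415 -0.3191  0.2025] grasp [ 0.5416 -0.3192  0.1515] deck-frame grasp mm [-571.5  -82.1  -83. ] f deck [ 0.33 -0.35  0.5 ] w 0.0873 gf 0.0 q6 [-0.    0.99 -2.22]
shift in current tool axes mm [ -2.7  -0.5 113.5] | in target axes [ -3.1  -0.8 113.5] turn [-0.15  0.19 -0.14]
```

send_rows(
  deltas="-3 0 40 0 0 0 1;0 0 40 0 0 0 1;0 0 23 0 0 0 1;0 0 10 0 0 0 1;0 0 0 0 0 0 0.5;0 0 0 0 0 0 0.5;0 0 0 0 0 0 0.5;0 0 0 0 0 0 0.5",
  newtons=20,
)

```text
time: 4.25
position: [0.544, -0.3187, 0.0887]
tool_rot: [0.029, 1.0, -0.0, 0.001]
ft_force: [-0.1, 1.7, 5.9]
grip_width: 0.0661
grip_force: 20.0
```

```bash
python3 - <<'E'
from h import *
st(); print(deckpt(-112,0,0))
E
```

```text
t 4.25 tcp [ 0.544  -0.3187  0.0887] grasp [ 0.5441 -0.3187  0.0377] deck-frame grasp mm [-531.8  -84.4 -189.6] f deck [-0.47  0.35  6.14] w 0.0661 gf 20.0 q6 [ 0.    0.78 -2.22]
[0.53540128 0.14815269 0.07230626]
```

send_rows(
  deltas="0 0 -20 0 0 0 0.5;0 0 -50 0 0 0 0.5;0 0 -60 0 0 0 0.5;0 0 -20 0 0 6 0.5;0 0 0 0 0 0 0.5;0 0 0 0 0 0 0.5",
)

```text
time: 5.0
position: [0.5422, -0.3177, 0.2358]
tool_rot: [0.081, 0.997, 0.001, -0.002]
ft_force: [-0.3, 0.3, -4.7]
grip_width: 0.0658
grip_force: 20.0
```

```bash
python3 - <<'E'
from h import *
st(); Rt=rot(YAW,TILT)
g=lambda x,y,z: deckpt(x,y,z)-Rt.apply([0,0,.051])
go(g(-112,0,38+60),Rt)
E
```

```text
t 5.0 tcp [ 0.5422 -0.3177  0.2358] grasp [ 0.542  -0.3176  0.1848] deck-frame grasp mm [-581.3  -82.2  -51.1] f deck [ 1.86  0.32 -4.36] w 0.0658 gf 20.0 q6 [-0.    1.07 -2.12]
shift in current tool axes mm [ 81.5 509.6  24.6] | in target axes [  82.4  486.8 -152.2] turn [20.1  -0.17  0.13]
```

send_rows(
  deltas="8 51 0 0 0 0 0.5;8 51 0 0 0 0 0.5;8 51 0 0 0 0 0.5;8 51 0 0 0 0 0.5;8 51 0 0 0 0 0.5;8 51 0 0 0 0 0.5;8 51 0 0 0 0 0.5;8 51 0 0 0 0 0.5;8 51 0 10 0 0 0.5;8 51 0 10 0 0 0.5",
)

```text
time: 6.25
position: [0.5471, 0.198, 0.2276]
tool_rot: [0.08, 0.981, -0.176, -0.014]
ft_force: [0.6, -0.6, -5.8]
grip_width: 0.0661
grip_force: 20.0
```

send_rows(
  deltas="0 0 0 0 0 0 0.5;0 0 0 0 0 0 0.5",
)

```text
time: 6.5
position: [0.5459, 0.1975, 0.2262]
tool_rot: [0.079, 0.982, -0.173, -0.016]
ft_force: [0.1, -0.2, -4.5]
grip_width: 0.066
grip_force: 20.0
```

```bash
python3 - <<'E'
from h import *
st(); Rt=rot(YAW,TILT)
g=lambda x,y,z: deckpt(x,y,z)-Rt.apply([0,0,.051])
go(g(-112,0,38),Rt)
ims=[]
for n in("scene","top"):
    c=robot.camera(n); W=cloud(c); im=c["image"]; ims.append(im[100:300,100:500] if n=="top" else im[100:300,240:640])
    I=im.astype(int); F=deckF()
    L=(W-D0)@F*1000
    m=(L[...,0]>-185)&(L[...,0]<10)&(abs(L[...,1])<120)
    dk=m&(abs(L[...,2])<5); q=L[dk]
    A=np.c_[q[:,:2],np.ones(len(q))]; print(n,"deck plane",np.linalg.lstsq(A,q[:,2],rcond=None)[0].round(4),len(q))
    br=m&(L[...,2]>60)&(I[...,0]>I[...,2]+40); q=L[br]; print("box",len(q),np.percentile(q,[1,50,99],0).round(1).tolist() if len(q) else 0)
    bl=m&(L[...,2]>15)&(I[...,2]>I[...,0]+40); q=L[bl]; print("blue",np.percentile(q,[5,50,95],0).round(1).tolist())
save("c2",np.hstack(ims))
E
```

```text
t 6.5 tcp [0.5459 0.1975 0.2262] grasp [0.5429 0.1803 0.1783] deck-frame grasp mm [-117.3   -2.1  110.9] f deck [ 1.35 -0.16 -4.33] w 0.066 gf 20.0 q6 [-0.34  1.19 -0.98]
shift in current tool axes mm [ 2.1  5.3 72.9] | in target axes [ 2.3  5.2 72.9] turn [-0.06 -0.17  0.24]
scene deck plane [ 0.002  -0.0006  0.2005] 3960
box 2789 [[-171.9, -88.9, 75.1], [-116.1, -36.1, 121.0], [-50.7, 75.4, 296.3]]
blue [[-45.2, -94.0, 18.5], [-40.4, -48.7, 79.1], [-27.7, 84.9, 81.7]]
top deck plane [ 0.0007 -0.0007  0.4778] 2480
box 1679 [[-156.7, -86.8, 74.8], [-137.3, 34.6, 120.3], [-60.9, 81.2, 388.4]]
blue [[-50.0, -88.5, 39.5], [-46.3, 47.3, 78.9], [-40.1, 92.9, 82.6]]
```

View pics/c2.png

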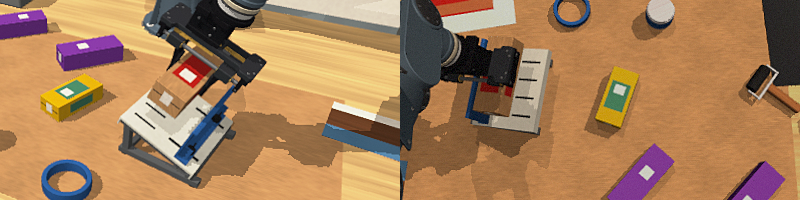

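send_rows(
  deltas="2 1 25 0 0 0 0.5;0 0 25 0 0 0 0.5;0 0 12 0 0 0 0.5;0 0 4 0 0 0 0.5;0 0 2 0 0 0 0.5;0 0 0 0 0 0 0.5",
)

```text
time: 7.35
position: [0.5419, 0.1753, 0.1648]
tool_rot: [0.08, 0.982, -0.173, -0.013]
ft_force: [0.3, -0.1, -4.4]
grip_width: 0.066
grip_force: 20.0
```

```bash
python3 -c "
from h import *
st()"
```

```text
t 7.35 tcp [0.5419 0.1753 0.1648] grasp [0.5392 0.1581 0.1168] deck-frame grasp mm [-117.4   -2.1   45.4] f deck [ 1.46 -0.29 -4.17] w 0.066 gf 20.0 q6 [-0.37  1.04 -0.94]
```

send_rows(
  deltas="1 0 2 0 0 0 0.5;0 0 2 0 0 0 0.5;0 0 1 0 0 0 0.5;0 0 0 0 0 0 0.5",
)

```text
time: 7.85
position: [0.5401, 0.1737, 0.1594]
tool_rot: [0.08, 0.982, -0.173, -0.014]
ft_force: [0.2, -0.2, -4.7]
grip_width: 0.066
grip_force: 20.0
```

send_rows(
  deltas="0 0 1 0 0 0 0.5;0 0 1 0 0 0 0.5;0 0 0 0 0 0 0.5",
)

```text
time: 8.22
position: [0.5401, 0.1733, 0.1581]
tool_rot: [0.08, 0.982, -0.173, -0.014]
ft_force: [-1.7, 1.1, -0.2]
grip_width: 0.0659
grip_force: 20.0
```

```bash
python3 -c "
from h import *
st()"
```

```text
t 8.22 tcp [0.5401 0.1733 0.1581] grasp [0.5373 0.1561 0.1102] deck-frame grasp mm [-117.3   -0.5   38.4] f deck [0.86 1.82 0.07] w 0.0659 gf 20.0 q6 [-0.38  1.03 -0.94]
```

send_rows(
  deltas="0 0 0.5 0 0 0 0.5;0 0 0 0 0 0 0.86;0 0 0 0 0 0 0.86;0 0 0 0 0 0 0.86;0 0 0 0 0 0 0.86",
)

```text
time: 8.85
position: [0.5401, 0.1726, 0.157]
tool_rot: [0.08, 0.982, -0.173, -0.014]
ft_force: [-0.5, -0.7, -0.1]
grip_width: 0.0744
grip_force: 0.0
```

```bash
python3 -c "
from h import *
st()
Rt=rot(YAW,TILT)
print((robot.get_obs()['position']-deckpt(0,0,0)))"
```

```text
t 8.85 tcp [0.5401 0.1726 0.157 ] grasp [0.5372 0.1554 0.1091] deck-frame grasp mm [-117.5   -0.6   37.1] f deck [-0.72  0.34 -0.38] w 0.0744 gf 0.0 q6 [-0.38  1.02 -0.94]
[-0.01241551 -0.07935411  0.12298479]
```

send_rows(
  deltas="0 0 -20 0 0 0 0.86;0 0 -40 0 0 0 0.86;0 -25 0 0 0 0 1;0 -30 0 0 0 10 1;0 0 0 0 0 10 1;0 0 0 0 0 10 1;0 0 0 0 0 10 1;0 0 0 0 0 10 1;0 0 0 0 0 10 1;0 0 0 0 0 10 1",
)

```text
time: 10.1
position: [0.5341, 0.1407, 0.2315]
tool_rot: [0.631, 0.756, -0.151, 0.087]
ft_force: [-0.3, -0.4, -0.1]
grip_width: 0.0872
grip_force: 0.0
```

send_rows(
  deltas="0 0 0 0 0 10 1;0 0 0 0 0 10 1;0 0 0 0 0 0 1;0 0 0 0 0 0 1",
)

```text
time: 10.6
position: [0.5346, 0.1414, 0.232]
tool_rot: [0.75, 0.638, -0.133, 0.112]
ft_force: [-0.5, 0.1, -0.4]
grip_width: 0.087
grip_force: 0.0
```

```bash
python3 - <<'E'
from h import *
st(); Rt=rot(YAW,TILT,90)
go(deckpt(-174,0,34)-Rt.apply([0,0,.051]),Rt)
for n in("top","scene"):
    c=robot.camera(n); W=cloud(c); im=c["image"]; save("p3"+n,im[100:300,240:640] if n=="scene" else im[80:280,100:500])
    L=(W-D0)@deckF()*1000
    m=(L[...,0]>-170)&(L[...,0]<-50)&(abs(L[...,1])<110)&(abs(L[...,2]-48)<4); q=L[m]
    r=cv2.minAreaRect(q[:,:2].astype(np.float32)); print(n,len(q),np.round(r[0],1),np.round(r[1],1),round(r[2],2),np.median(q[:,2]).round(1))
E
```

```text
t 10.6 tcp [0.5346 0.1414 0.232 ] grasp [0.5317 0.1242 0.184 ] deck-frame grasp mm [-173.    -0.2   96.7] f deck [ 0.11  0.49 -0.37] w 0.087 gf 0.0 q6 [-0.36  1.13  0.54]
shift in current tool axes mm [-1.  -0.2 62.7] | in target axes [-1.  -0.3 62.7] turn [-0.06  0.03  0.14]
top 600 [-102.1    5.8] [178.9 104. ] 89.98 48.5
scene 1924 [-118.2   -1.1] [174.5  67.2] 89.94 48.4
```

View pics/p3scene.png

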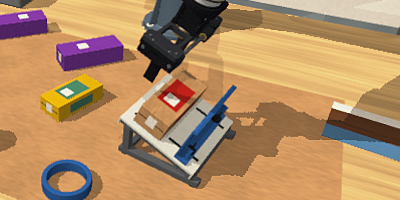

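The carton (175,100) lies square on the deck, ahead of the backstop. Lower and push.

send_rows(
  deltas="0 0 30 0 0 0 1;0 0 25 0 0 0 1;0 0 8 0 0 0 1;4 0 0 0 0 0 1;4 0 0 0 0 0 1;3 0 0 0 0 0 1;3 0 0 0 0 0 1;3 0 0 0 0 0 1",
)

```text
time: 11.7
position: [0.5343, 0.1368, 0.1677]
tool_rot: [0.751, 0.637, -0.132, 0.113]
ft_force: [0.7, -0.7, 1.4]
grip_width: 0.0872
grip_force: 0.9
```

send_rows(
  deltas="3 0 0 0 0 0 1;3 0 0 0 0 0 1;3 0 0 0 0 0 1;3 0 0 0 0 0 1;3 0 0 0 0 0 1;0 0 0 0 0 0 1",
)

```text
time: 12.45
position: [0.5364, 0.151, 0.1618]
tool_rot: [0.751, 0.637, -0.132, 0.112]
ft_force: [-1.0, 0.3, -0.5]
grip_width: 0.087
grip_force: 0.0
```

```bash
python3 -c "
from h import *
st()"
```

```text
t 12.45 tcp [0.5364 0.151  0.1618] grasp [0.5335 0.1338 0.1139] deck-frame grasp mm [-139.8   -0.5   34.1] f deck [ 0.32  1.   -0.37] w 0.087 gf 0.0 q6 [-0.39  1.    0.61]
```

send_rows(
  deltas="2 0 0 0 0 0 1;2 0 0 0 0 0 1;2 0 0 0 0 0 1;2 0 0 0 0 0 1;1 0 0 0 0 0 1;1 0 0 0 0 0 1",
)

```text
time: 13.2
position: [0.5378, 0.1599, 0.1586]
tool_rot: [0.751, 0.637, -0.132, 0.112]
ft_force: [-0.2, -1.6, 0.3]
grip_width: 0.0871
grip_force: 0.4
```

send_rows(
  deltas="1 0 0 0 0 0 1;1 0 0 0 0 0 1",
)

```text
time: 13.45
position: [0.5382, 0.1617, 0.158]
tool_rot: [0.751, 0.637, -0.132, 0.112]
ft_force: [-0.1, -0.9, -0.4]
grip_width: 0.0864
grip_force: 0.4
```

```bash
python3 -c "
from h import *
st()"
```

```text
t 13.45 tcp [0.5382 0.1617 0.158 ] grasp [0.5353 0.1445 0.1101] deck-frame grasp mm [-128.4   -0.5   34.3] f deck [-0.66 -0.07 -0.7 ] w 0.0864 gf 0.4 q6 [-0.38  1.01  0.62]
```

send_rows(
  deltas="1 0 0 0 0 0 1;1 0 0 0 0 0 1",
)

```text
time: 13.7
position: [0.5385, 0.1636, 0.1573]
tool_rot: [0.751, 0.637, -0.132, 0.112]
ft_force: [-0.2, -1.2, 0.3]
grip_width: 0.087
grip_force: 0.4
```

send_rows(
  deltas="1 0 0 0 0 0 1;0.5 0 0 0 0 0 1",
)

```text
time: 13.95
position: [0.5388, 0.1649, 0.1568]
tool_rot: [0.751, 0.637, -0.132, 0.112]
ft_force: [0.4, -0.6, -0.8]
grip_width: 0.0869
grip_force: 0.4
```

```bash
python3 -c "
from h import *
st()"
```

```text
t 13.95 tcp [0.5388 0.1649 0.1568] grasp [0.5359 0.1477 0.1089] deck-frame grasp mm [-124.8   -0.6   34.3] f deck [-0.21 -0.46 -0.89] w 0.0869 gf 0.4 q6 [-0.38  1.01  0.63]
```

send_rows(
  deltas="0.8 0 0 0 0 0 1;0.4 0 0 0 0 0 1",
)

```text
time: 14.2
position: [0.5389, 0.1656, 0.1566]
tool_rot: [0.75, 0.638, -0.133, 0.113]
ft_force: [-0.3, -3.0, 1.7]
grip_width: 0.0873
grip_force: 1.6
```

send_rows(
  deltas="0.8 0 0 0 0 0 1;0.4 0 0 0 0 0 1",
)

```text
time: 14.45
position: [0.5393, 0.166, 0.1565]
tool_rot: [0.75, 0.638, -0.133, 0.113]
ft_force: [0.5, -5.3, 2.1]
grip_width: 0.087
grip_force: 3.4
```

```bash
python3 -c "
from h import *
st()
c=robot.camera('top'); W=cloud(c); L=(W-D0)@deckF()*1000; I=c['image'].astype(int)
bl=(L[...,0]>-80)&(L[...,0]<0)&(abs(L[...,1])<100)&(L[...,2]>75)&(L[...,2]<85)&(I[...,2]>I[...,0]+40); print(np.percentile(L[bl],[5,50,95],0).round(1))
"
```

```text
t 14.45 tcp [0.5393 0.166  0.1565] grasp [0.5365 0.1486 0.1086] deck-frame grasp mm [-123.8   -1.    34.4] f deck [-5.54 -1.39  0.23] w 0.087 gf 3.4 q6 [-0.38  1.02  0.63]
[[-48.7 -89.1  75.7]
 [-45.1  52.7  80. ]
 [-40.6  91.6  82.8]]
```

Backstop touched at about -48 mm with 5.5 N. Back off, rise and turn level towards the small carton.

send_rows(
  deltas="-1 0 0 0 0 0 1;-4 0 0 0 0 0 1;-10 0 0 0 0 0 1;0 0 -40 0 0 0 1;0 0 -60 0 0 -10 1;0 0 0 0 0 -10 1;0 0 0 0 0 -10 1;0 0 0 0 0 -10 1;0 0 0 0 0 -10 1;0 0 0 0 0 -10 1",
)

```text
time: 15.75
position: [0.5421, 0.1868, 0.2552]
tool_rot: [0.329, 0.928, -0.171, 0.03]
ft_force: [-0.1, 0.1, -0.3]
grip_width: 0.0869
grip_force: 0.0
```

send_rows(
  deltas="0 0 0 0 0 -10 1;0 0 0 0 0 -10 1;0 0 0 0 0 0 1",
)

```text
time: 16.12
position: [0.5421, 0.1868, 0.2552]
tool_rot: [0.167, 0.971, -0.173, 0.001]
ft_force: [-0.3, 0.1, -0.3]
grip_width: 0.0872
grip_force: 0.0
```

```bash
python3 - <<'E'
from h import *
st(); Rt=rot(70.2)
go([.522,-.0895,.15],Rt)
for n in("top","scene"):
    c=robot.camera(n); W=cloud(c); im=c["image"]; I=im.astype(int); save("p4"+n,im[80:280,100:500])
    L=(W-D0)@deckF()*1000
    m=(L[...,0]>-150)&(L[...,0]<-35)&(abs(L[...,1])<110)&(abs(L[...,2]-48)<4)&(I[...,0]>I[...,2]+20); q=L[m]
    r=cv2.minAreaRect(q[:,:2].astype(np.float32)); print(n,len(q),np.round(r[0],1),np.round(r[1],1),round(r[2],2),np.percentile(q,[2,98],0).round(1).tolist())
    m=(np.hypot(W[...,0]-.522,W[...,1]+.0895)<.11)&(abs(W[...,2]-.0425)<.006)
    k,l,s,_=cv2.connectedComponentsWithStats(m.astype(np.uint8)); q=W[l==1+np.argmax(s[1:,4])]
    r=cv2.minAreaRect((q[:,:2]*1000).astype(np.float32)); print(r)
E
```

```text
t 16.12 tcp [0.5421 0.1868 0.2552] grasp [0.5393 0.1696 0.2072] deck-frame grasp mm [-137.6   -0.3  134.3] f deck [ 0.13  0.35 -0.32] w 0.0872 gf 0.0 q6 [-0.34  1.23 -0.82]
shift in current tool axes mm [ -64.  -215.5  193.1] | in target axes [ -74.7 -266.8  105.2] turn [-19.65   3.55   0.32]
top 785 [-81.   -0.6] [ 69.5 169.8] 0.4 [[-113.9, -83.0, 44.7], [-49.7, 82.8, 51.5]]
((522.284912109375, -90.705322265625), (65.98300170898438, 140.97805786132812), 70.3104248046875)
scene 1857 [-80.8  -0.7] [ 65.5 177. ] 0.51 [[-112.2, -85.7, 45.5], [-49.5, 80.4, 50.4]]
((521.89990234375, -89.51615905761719), (70.4339828491211, 142.30752563476562), 70.8390884399414)
```

send_rows(
  deltas="0 0 0 -9.8 1.8 0.1 1;0 0 0 -9.8 1.8 0.1 1;-15 -53 0 0 0 0 1;-15 -53 0 0 0 0 1;-15 -53 0 0 0 0 1;-15 -53 20 0 0 0 1;-15 -54 45 0 0 0 1;0 0 40 0 0 0 1;0 0 0 0 0 0 1;0 0 0 0 0 0 1",
)

```text
time: 17.48
position: [0.5249, -0.0814, 0.1572]
tool_rot: [0.17, 0.985, -0.001, -0.0]
ft_force: [-0.0, -0.1, -0.3]
grip_width: 0.0873
grip_force: 0.0
```

```bash
python3 - <<'E'
from h import *
st(); go([.522,-.0900,.051+.030],rot(70.4))
E
```

```text
t 17.48 tcp [ 0.5249 -0.0814  0.1572] grasp [ 0.5248 -0.0814  0.1062] deck-frame grasp mm [-338.1  -26.9  -46.2] f deck [-0.02  0.01 -0.31] w 0.0873 gf 0.0 q6 [-0.    0.75 -1.59]
shift in current tool axes mm [-0.2 -9.  76.2] | in target axes [-0.2 -9.1 76.2] turn [-0.09 -0.02  0.03]
```

send_rows(
  deltas="0 -9 0 0 0 0 1;0 0 40 0 0 0 1;0 0 28 0 0 0 1;0 0 8 0 0 0 1;0 0 0 0 0 0 0.5;0 0 0 0 0 0 0.5;0 0 0 0 0 0 0.5;0 0 0 0 0 0 0.5",
  newtons=20,
)

```text
time: 18.48
position: [0.5219, -0.0901, 0.0815]
tool_rot: [0.17, 0.985, -0.001, 0.0]
ft_force: [1.1, 2.1, 6.5]
grip_width: 0.0661
grip_force: 20.0
```

send_rows(
  deltas="0 0 -20 0 0 0 0.5;0 0 -50 0 0 0 0.5;0 0 -60 0 0 0 0.5;0 0 -50 0 0 0 0.5;0 0 -10 0 0 0 0.5;0 0 0 0 0 0 0.5",
)

```text
time: 19.23
position: [0.5209, -0.0898, 0.2701]
tool_rot: [0.17, 0.985, -0.001, -0.001]
ft_force: [0.6, -0.5, -3.2]
grip_width: 0.0661
grip_force: 20.0
```

```bash
python3 - <<'E'
from h import *
st(); Rt=rot(YAW,TILT)
go(deckpt(-105,-.6,78+50)-Rt.apply([0,0,.051]),Rt)
E
```

```text
t 19.23 tcp [ 0.5209 -0.0898  0.2701] grasp [ 0.5208 -0.0899  0.2191] deck-frame grasp mm [-385.1  -24.3   56.8] f deck [ 0.76 -0.68 -3.13] w 0.0661 gf 20.0 q6 [-0.    1.02 -1.61]
shift in current tool axes mm [ 77.3 296.   31.6] | in target axes [ 23.8 297.5 -74.2] turn [ 19.86  -1.9  -10.08]
```

send_rows(
  deltas="13 49 0 0 0 0 0.5;13 49 0 0 0 0 0.5;13 49 0 0 0 0 0.5;13 49 0 0 0 0 0.5;13 49 0 0 0 0 0.5;12 50 0 6.6 -0.6 -3.4 0.5;0 0 0 6.6 -0.6 -3.4 0.5;0 0 0 6.6 -0.7 -3.3 0.5;0 0 0 0 0 0 0.5;0 0 0 0 0 0 0.5",
)

```text
time: 20.48
position: [0.547, 0.2133, 0.2681]
tool_rot: [0.08, 0.982, -0.172, -0.015]
ft_force: [-0.5, -0.4, -1.5]
grip_width: 0.0657
grip_force: 20.0
```

```bash
python3 - <<'E'
from h import *
st(); Rt=rot(YAW,TILT)
go(deckpt(-104,-.6,78+3)-Rt.apply([0,0,.051]),Rt)
c=robot.camera("scene"); W=cloud(c); im=c["image"]; I=im.astype(int); L=(W-D0)@deckF()*1000
m=(L[...,0]>-200)&(L[...,0]<0)&(abs(L[...,1])<110)&(L[...,2]>95)&(L[...,2]<170)&(I[...,0]>I[...,2]+60); q=L[m]; print(np.percentile(q,[1,50,99],0).round(1).tolist())
E
```

```text
t 20.48 tcp [0.547  0.2133 0.2681] grasp [0.544  0.1962 0.2202] deck-frame grasp mm [-116.7   -0.7  155.6] f deck [ 0.11  0.48 -1.61] w 0.0657 gf 20.0 q6 [-0.32  1.29 -0.99]
shift in current tool axes mm [ 0.1 12.7 74.7] | in target axes [ 0.3 12.8 74.6] turn [ 0.08 -0.15  0.02]
[[-150.5, -71.4, 126.6], [-116.4, -60.0, 165.9], [-84.0, 68.0, 168.8]]
```

send_rows(
  deltas="0 13 15 0 0 0 0.5;0 0 25 0 0 0 0.5;0 0 20 0 0 0 0.5;0 0 8 0 0 0 0.5;0 0 3 0 0 0 0.5;0 0 0 0 0 0 0.5",
)

```text
time: 21.28
position: [0.5462, 0.2021, 0.1991]
tool_rot: [0.08, 0.982, -0.172, -0.013]
ft_force: [-0.4, -0.0, -1.5]
grip_width: 0.0658
grip_force: 20.0
```

```bash
python3 -c "
from h import *
st()"
```

```text
t 21.27 tcp [0.5462 0.2021 0.1991] grasp [0.5434 0.1849 0.1511] deck-frame grasp mm [-103.6   -1.9   86.9] f deck [ 0.45  0.35 -1.43] w 0.0658 gf 20.0 q6 [-0.34  1.14 -0.95]
```

send_rows(
  deltas="1 0 2 0 0 0 0.5;0 0 2 0 0 0 0.5;0 0 2 0 0 0 0.5;0 0 0 0 0 0 0.5",
)

```text
time: 21.78
position: [0.5444, 0.2, 0.193]
tool_rot: [0.08, 0.982, -0.173, -0.014]
ft_force: [-0.6, 0.2, -2.6]
grip_width: 0.0657
grip_force: 20.0
```

send_rows(
  deltas="0 0 1 0 0 0 0.5;0 0 1 0 0 0 0.5;0 0 0 0 0 0 0.5",
)

```text
time: 22.15
position: [0.5444, 0.1996, 0.1918]
tool_rot: [0.08, 0.982, -0.172, -0.013]
ft_force: [-1.9, 0.7, 1.9]
grip_width: 0.0658
grip_force: 20.0
```

```bash
python3 -c "
from h import *
st()"
```

```text
t 22.15 tcp [0.5444 0.1996 0.1918] grasp [0.5417 0.1825 0.1439] deck-frame grasp mm [-103.7   -0.6   79.2] f deck [-0.32  1.95  1.89] w 0.0658 gf 20.0 q6 [-0.35  1.12 -0.94]
```

Contact. Open a little and rise.

send_rows(
  deltas="0 0 0 0 0 0 0.82;0 0 0 0 0 0 0.82;0 0 0 0 0 0 0.82;0 0 -5 0 0 0 0.82;0 0 -15 0 0 0 0.82;0 0 -30 0 0 0 0.82;0 -30 0 0 0 0 1;0 -30 0 0 0 10 1;0 0 0 0 0 10 1;0 0 0 0 0 10 1",
)

```text
time: 23.4
position: [0.5383, 0.1605, 0.2603]
tool_rot: [0.335, 0.926, -0.169, 0.033]
ft_force: [-0.5, -0.7, 0.3]
grip_width: 0.0864
grip_force: 0.0
```

send_rows(
  deltas="0 0 0 0 0 10 1;0 0 0 0 0 10 1;0 0 0 0 0 10 1;0 0 0 0 0 10 1;0 0 0 0 0 10 1;0 0 0 0 0 10 1;0 0 0 0 0 0 1;0 0 0 0 0 0 1",
)

```text
time: 24.4
position: [0.5381, 0.1608, 0.2593]
tool_rot: [0.75, 0.638, -0.131, 0.112]
ft_force: [0.2, -0.1, 0.1]
grip_width: 0.0868
grip_force: 0.0
```

```bash
cat > chk.py <<'E'
from h import *
import sys
st(); F=deckF()
c=robot.camera("scene"); W=cloud(c); im=c["image"]; I=im.astype(int); L=(W-D0)@F*1000
save(sys.argv[1],cv2.resize(im[120:290,330:500],(510,510)))
for t,z in(("small",90),("large",48)):
    m=(L[...,0]>-175)&(L[...,0]<-30)&(abs(L[...,1])<110)&(abs(L[...,2]-z)<4)&(I[...,0]>I[...,2]+20)
    k,l,s,_=cv2.connectedComponentsWithStats(m.astype(np.uint8)); q=L[l==1+np.argmax(s[1:,4])]
    r=cv2.minAreaRect(q[:,:2].astype(np.float32)); print(t,len(q),np.round(r[0],1),np.round(r[1],1),round(r[2],2),np.percentile(q,[2,50,98],0).round(1).tolist())
m=(L[...,0]>-175)&(L[...,0]<-10)&(abs(L[...,1])<110)&(abs(L[...,2])<4); q=L[m]; print("deck",np.percentile(q,[1,99],0).round(1).tolist())
Rt=rot(YAW,TILT,90); go(deckpt(-160,-.6,80)-Rt.apply([0,0,.051]),Rt)
E
python3 chk.py p5
```

```text
t 24.4 tcp [0.5381 0.1608 0.2593] grasp [0.5354 0.1436 0.2114] deck-frame grasp mm [-163.7   -0.7  129.1] f deck [-0.14 -0.25  0.1 ] w 0.0868 gf 0.0 q6 [-0.35  1.2   0.54]
small 1142 [-104.3    0.5] [ 67.8 144.4] 0.67 [[-137.0, -69.8, 87.1], [-104.0, -21.7, 90.5], [-71.7, 68.5, 92.6]]
large 904 [-92.8  -1.1] [ 89.9 175.2] 0.74 [[-111.7, -86.8, 45.1], [-63.1, -39.9, 47.9], [-48.9, 79.9, 51.2]]
deck [[-173.8, -101.0, -3.3], [-10.6, 94.8, 3.8]]
shift in current tool axes mm [ 3.8 -0.  49. ] | in target axes [ 3.8  0.  49. ] turn [ 0.08 -0.08  0.12]
```

View pics/p5.png

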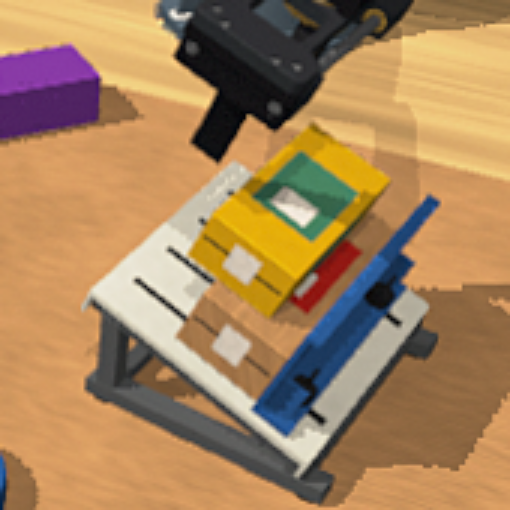

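The small carton (290,215) lies flat and square on the large one. I'll lower the open fingers behind it and push.

send_rows(
  deltas="0 0 30 0 0 0 1;0 0 20 0 0 0 1;0 0 6 0 0 0 1;6 0 0 0 0 0 1;5 0 0 0 0 0 1;3 0 0 0 0 0 1;3 0 0 0 0 0 1;3 0 0 0 0 0 1;3 0 0 0 0 0 1;3 0 0 0 0 0 1",
)

```text
time: 25.7
position: [0.5389, 0.1659, 0.1972]
tool_rot: [0.751, 0.637, -0.132, 0.112]
ft_force: [0.8, -0.6, 0.2]
grip_width: 0.0868
grip_force: 0.5
```

send_rows(
  deltas="3 0 0 0 0 0 1;3 0 0 0 0 0 1;2 0 0 0 0 0 1;1 0 0 0 0 0 1;0 0 0 0 0 0 1",
)

```text
time: 26.32
position: [0.5402, 0.1744, 0.194]
tool_rot: [0.751, 0.638, -0.132, 0.112]
ft_force: [0.5, -0.4, -0.1]
grip_width: 0.0865
grip_force: 0.0
```

```bash
python3 -c "
from h import *
st()"
```

```text
t 26.32 tcp [0.5402 0.1744 0.194 ] grasp [0.5375 0.1572 0.1461] deck-frame grasp mm [-128.5   -0.5   72.5] f deck [-0.22 -0.59 -0.14] w 0.0865 gf 0.0 q6 [-0.36  1.09  0.6 ]
```

send_rows(
  deltas="1 0 0 0 0 0 1;1 0 0 0 0 0 1;1 0 0 0 0 0 1;0.5 0 0 0 0 0 1",
)

```text
time: 26.82
position: [0.5407, 0.1775, 0.1928]
tool_rot: [0.751, 0.638, -0.132, 0.112]
ft_force: [-0.0, -0.7, 0.2]
grip_width: 0.0871
grip_force: 0.2
```

send_rows(
  deltas="0.8 0 0 0 0 0 1;0.4 0 0 0 0 0 1",
)

```text
time: 27.08
position: [0.5409, 0.1784, 0.1925]
tool_rot: [0.751, 0.638, -0.132, 0.112]
ft_force: [-0.5, -1.8, 0.0]
grip_width: 0.0868
grip_force: 0.7
```

send_rows(
  deltas="0.4 0 0 0 0 0 1;0.4 0 0 0 0 0 1",
)

```text
time: 27.32
position: [0.541, 0.1786, 0.1925]
tool_rot: [0.75, 0.638, -0.133, 0.113]
ft_force: [-0.3, -3.9, 1.4]
grip_width: 0.0869
grip_force: 2.2
```

```bash
python3 -c "
from h import *
st()"
```

```text
t 27.32 tcp [0.541  0.1786 0.1925] grasp [0.5382 0.1614 0.1446] deck-frame grasp mm [-124.    -0.6   72.5] f deck [-4.17 -0.39 -0.  ] w 0.0869 gf 2.2 q6 [-0.36  1.1   0.61]
```

send_rows(
  deltas="0.5 0 0 0 0 0 1;-0.5 0 0 0 0 0 1;-0.5 0 0 0 0 0 1;-0.5 0 0 0 0 0 1;-1 0 0 0 0 0 1;-3 0 0 0 0 0 1;-10 0 0 0 0 0 1;-15 0 0 0 0 0 1;0 0 -40 0 0 0 1;0 0 -50 0 0 0 1",
)

```text
time: 28.58
position: [0.5407, 0.1805, 0.2874]
tool_rot: [0.751, 0.637, -0.133, 0.111]
ft_force: [1.5, -0.2, -0.4]
grip_width: 0.087
grip_force: 0.0
```

send_rows(
  deltas="-40 0 -30 0 0 0 1;-40 0 0 0 0 0 1;0 0 0 0 0 0 1",
)

```text
time: 28.95
position: [0.5306, 0.1152, 0.3446]
tool_rot: [0.752, 0.636, -0.131, 0.113]
ft_force: [0.6, 0.2, -0.5]
grip_width: 0.0871
grip_force: 0.0
```

```bash
python3 chk.py p6
```

```text
t 28.95 tcp [0.5306 0.1152 0.3446] grasp [0.5279 0.0981 0.2966] deck-frame grasp mm [-236.3   -0.7  193.5] f deck [ 0.45 -0.56 -0.36] w 0.0871 gf 0.0 q6 [-0.34  1.33  0.42]
small 1173 [-80.5   0.5] [ 67.5 144.8] 0.45 [[-113.3, -70.2, 87.4], [-79.6, -23.9, 90.3], [-47.9, 68.4, 92.5]]
large 319 [-79.8 -77.5] [65.9 21.6] 0.17 [[-111.0, -87.2, 44.5], [-79.3, -77.2, 47.5], [-48.5, -67.9, 51.7]]
deck [[-173.7, -101.2, -3.2], [-10.7, 97.2, 3.8]]
shift in current tool axes mm [ 7.48e+01 -1.00e-01  1.13e+02] | in target axes [ 75.    0.2 112.8] turn [ 0.06 -0.13 -0.15]
```

View pics/p6.png

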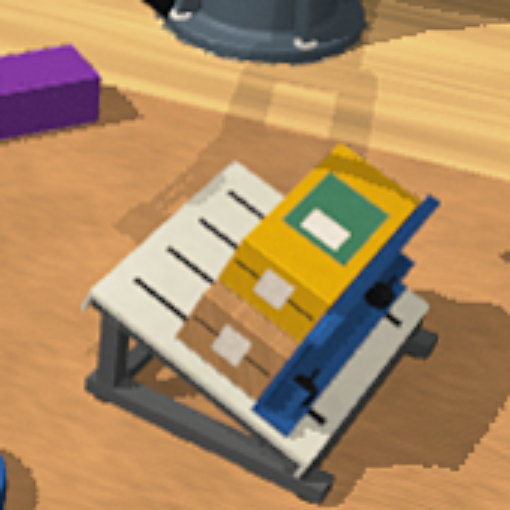

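Both cartons (small at 320,225; large's end at 230,345) sit flush against the backstop and in line, and the rack hasn't moved. Handing in.

```bash
python3 -c "
from rig import robot
print(robot.hand_in())"
```

```text
the job is handed in; nothing more can be done
None
```

I put both cartons away on the rack and handed the job in at about 29 s. They lie flat, centred and in line to within about 1 mm. I felt each one meet the backstop at 4–5 N, but I could not check that the small one still bears on it after release, and the hand-in returned no verdict.

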